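# Shut the gas at the dental bench's service box

### The job

Shut off the gas to this dental bench: with the fingertips, push the steel cover of the white service box to the left by its upright flange until it is all the way open, then push the lever with the yellow sleeve round clockwise until it is fully shut, straight across its pipe. Do it with gentle pushes, gripping nothing; leave the cover open, the blue air lever as it is, and everything else on the bench unmoved.

Things in the scene. Friction and masses are not known exactly. Their poses are not given: they have to be found in the camera images.
- service_box: White steel box fixed to the bench, 548 (its y) x 180 (x) mm, 88 mm high. Origin on the bench at mid-width; x to its back, y along it to the left, z up. Valve compartment under the cover: y -268 to 0, x -86 to 86 mm, its mouth x -78 to 78 mm between guide rails (top 88 mm up). y 0 to 272 mm: fixed closed deck, where the cover parks. The box may be touched.
- cover (a joint): Slide of the flat steel cover (166 x 273 x 3 mm, top face 81 mm above the bench), m: 0 = shut over the valves, 0.265 = all the way open at its end stop; grows along the box's +y (left). It cannot be lifted out. Needs about 4 N to move and stays where it is left.
- cover_pull (a point): Middle of the right-hand (box -y) face, the face to push, of the upright steel flange across the middle of the cover (100 mm long along box x, 3 mm thick, from 81 to 107 mm above the bench); the point is 94 mm above the bench and moves with the cover. 130 mm of flat cover lie to its right.
- gas_lever (a joint): Turn of the yellow-sleeved gas lever about its upright stem, rad: 0 = along its pipe, pointing along box -x (open); 1.571 = across the pipe, pointing along box +y (fully shut, at its stop). Grows clockwise seen from above. Stays where it is left; needs about 0.2 N m (4 N at 50 mm from the stem).
- gas_axis (a point): Point on the stem axis of the yellow lever, at the sleeve's mid-height, 62 mm above the bench. The yellow valve stands at box x +30 mm and box y either -95 or -205 mm (the other valve has the other place). Its axes are parallel to the box's; the pipe runs along x.
- gas_tip (a point): Free end of the yellow lever, 70 mm from the stem axis, 62 mm above the bench. Its sleeve is a bar from 18 to 70 mm from the axis, 16 mm wide, 14 mm high (55 to 69 mm above the bench). Under it: the copper pipe (top 43 mm up), brass fittings (to 48 mm up) within 34 mm of the stem.
- air_lever (a joint): Turn of the blue-sleeved compressed-air lever about its upright stem, rad: 0 = along its pipe, pointing along box -x (open); 1.571 = across the pipe, pointing along box +y (fully shut, at its stop). Grows clockwise seen from above. Stays where it is left; needs about 0.2 N m (4 N at 50 mm from the stem).
- air_axis (a point): Point on the stem axis of the blue lever, at the sleeve's mid-height, 62 mm above the bench. The blue valve stands at box x +30 mm and box y either -95 or -205 mm (the other valve has the other place). Its axes are parallel to the box's; the pipe runs along x.
- air_tip (a point): Free end of the blue lever, 70 mm from the stem axis, 62 mm above the bench. Its sleeve is a bar from 18 to 70 mm from the axis, 16 mm wide, 14 mm high (55 to 69 mm above the bench). Under it: the copper pipe (top 43 mm up), brass fittings (to 48 mm up) within 34 mm of the stem.
- cast_pink: Bystander: loose dental plaster cast with pink gums, about 67 x 66 mm, 35 mm high. Origin at the middle of its underside, z up.
- cast_yellow: Bystander: loose cream dental plaster cast, about 67 x 66 mm, 35 mm high. Origin at the middle of its underside, z up.
- glove_box: Bystander: loose yellow glove carton 120 x 235 mm, 75 mm high (gloves stick out to 92 mm). Origin at the middle of its underside, z up.
- water_bottle: Bystander: clear bottle with blue cap, 64 mm across, 223 mm high. Origin at the middle of its underside, z up.
- pen_pot: Bystander: white square pot 75 mm wide, 95 mm high, pens to 140 mm. Origin at the middle of its underside, z up.
- wax_carton: Bystander: small white and red carton with brown wax sheets on top, 85 x 130 mm, 63 mm high. Origin at the middle of its underside, z up.
- spirit_lamp: Bystander: small aluminium spirit lamp, unlit, 74 mm across, 68 mm high. Origin at the middle of its underside, z up.
- wax_knife: Bystander: wax knife with green handle, lying, 228 mm long along its y, 10 mm high. Origin under the middle of its handle; blade towards its +y.

How it is judged (in metres and radians):
On the way, in this order (a step that is already met when the one before it is completed fails the run):
1. the cover has been pushed all the way open (within 25 mm of its end stop) (value of joint cover above 0.24 m), for 0.2 s.
2. the yellow gas lever has been pushed shut (within about 6 degrees of its stop) (value of joint gas_lever above 1.46 rad), for 0.2 s.
At the end, for the whole second after the job is handed in: The cover is within 25 mm of its fully open stop, the yellow gas lever is within about 6 degrees of its shut stop, both at rest; the end of the blue air lever is within 10 mm of where it began, and every loose thing on the bench stands within 20 mm of where it began, not tipped (value of joint cover above 0.24 m and value of joint gas_lever above 1.46 rad and velocity of joint gas_lever below 0.05 rad/s and velocity of joint cover below 0.01 m/s and distance of air_tip from where it was at the start of the episode below 0.01 m and not (distance of any of cast_pink, cast_yellow, glove_box, water_bottle, pen_pot, wax_carton, spirit_lamp, wax_knife from where it was at the start of the episode above 0.02 m) and not (angle between any of cast_pink, cast_yellow, glove_box, water_bottle, pen_pot, wax_carton, spirit_lamp, wax_knife's own z axis and vertical above 0.3 rad)); the robot touches nothing.
It fails at once if a loose thing on the bench is pushed, lifted or carried more than 20 mm from its place (distance of any of cast_pink, cast_yellow, glove_box, water_bottle, pen_pot, wax_carton, spirit_lamp, wax_knife from where it was at the start of the episode above 0.02 m).
It fails at once if a loose thing is tipped by more than 0.3 rad (angle between any of cast_pink, cast_yellow, glove_box, water_bottle, pen_pot, wax_carton, spirit_lamp, wax_knife's own z axis and vertical above 0.3 rad).
It fails at once if the blue air lever is moved (its end by more than 10 mm) (distance of air_tip from where it was at the start of the episode above 0.01 m).
It fails at once if the cover or box is squeezed or forced with more than 42 N by the fingers (contact force between the fingers and service_box above 42 N).
It fails at once if the gas lever is squeezed or forced with more than 42 N by the fingers (contact force between the fingers and gas_valve above 42 N).
It also fails if it takes over 58 s, if anything falls off the work surface, if the arm or the gripper's body presses on something with over 40 N, if the wrist force passes 120 N, or if a joint passes its speed limit or range.

### The arm

A 6-joint arm with a two-finger parallel gripper is mounted at the origin on the work surface. World frame = base frame: x ahead of the robot, y to its left, z up, the work surface at z = 0. Lengths are in m, angles in degrees, forces in N, time in s.
With the tool pointing down it reaches from about 0.3 to 0.75 m from the base axis. Payload 8.5 kg.
Tool frame: the origin (TCP) lies at the centre of the arm's flange, where the gripper is bolted on; the fingertips stand 173 mm ahead of it and the grasp point (between the pads) lies env.pinch_z ahead of it (env.pinch_z is the distance from the TCP to the grasp point, in m); z points along the fingers, y is the line along which they close (so a half turn about z gives the same grasp; the last joint's range is limited). The gripper opens to 85 mm and grips with 20 to 120 N. Pads are 22 mm wide; open, the fingers measure 114 mm over their backs; the gripper's body (76 mm by 85 mm) begins 54 mm behind the grasp point. The pads swing forward as they close: fully open they stand 13 mm farther back than shut.
Start: joints at [52.924, 21.807, 74.336, -0, 83.858, -12.336], TCP at [0.23, 0.5, 0.405] pointing down, gripper open.
Joint ranges: [-178.18, 178.18], [-50.72, 133.34], [12.68, 142.11], [-81.47, 261.47], [9.98, 163.14], [-165.26, 165.26]. Speed limits (degrees/s): [136.94, 136.94, 180, 180, 180, 180].

### API

Orientations are given as a 3x3 rotation matrix whose columns are the frame's x, y, z axes.
In Python, from rig import env, get_image, job, spotter gives the robot as it stands. The module is installed in compiled form; this text tells all that it offers.
- The arm moves only by the shell command python3 -m creep 'ROWS' [FORCE]. ROWS is text: rows parted by semicolons, each of 7 numbers parted by spaces: the turn, a rotation vector about the tool's x, y, z in units of 8 degrees (1.0 is 8 degrees), then the shift along the tool's x, y, z in units of 30 mm (1.0 is 30 mm), then the finger opening in mm, from 0 to 85.4. A call has 1 to 12 rows; each row is the pose to reach, as a shift and turn from the pose commanded when the call began, along the tool's axes at that moment; what a row does not reach only later rows make up. A row lasts 1/10 s, in which the tool goes at most 50 mm and 8.59 degrees, less where a joint would pass 70% of its speed; a pose out of reach is approached as far as the arm can. A call with a gripper value outside its range is refused whole. The fingers move at their own pace and stop on an object; FORCE is the grip in N (left out, the last holds). Time passes only in rows, so rows that repeat a pose let the fingers close. It gives the time, the measured TCP pose, the force, the opening and the grip force at its end, in the units of the state.
- env.observe(): the state, without advancing time (a new reading comes with each control period).
- get_image(name): name is "scene" or "top" or "wrist"; returns a dict with "image" (400x640x3 uint8, blue, green, red), "depth" (400x640 float32, m along the optical axis (not along the pixel's ray), 0 where there is no reading), "intrinsics" (3x3 intrinsics, pixels), "view" (4x4, takes a point from world to camera coordinates). Camera axes: x right, y up, looking along -z (the intrinsics and any distortion apply to the point x, -y, -z); pixel columns grow to the right and rows downward; lengths in m; the calibration is good to about 2 mm. The wrist camera is an equidistant fisheye: a pixel r from the principal point sees the ray r / f radians off the axis. A picture is of the moment at which its call begins.
- job.close_job(): hands the job in; it is judged then, once.
Trained networks look in a picture, given as the dict that the camera call returned (one of the last four; its "shot" number tells which), for a name from the list of things; names that differ only in an ending like _2 or _b are one class to them, and where a whole thing is asked for, a point or a joint stands for the part that bears it (a point fixed in the world has none). Each returns a list of dicts, best first, with "p" (0 to 1); they miss things now and then, are a little off and sometimes report something else, mostly with a low value. They report only what shows in the picture. A call takes as long as a camera call.
- spotter.boxes_of(label, picture): "xy" ([column, row] in pixels, amid what is visible of it).
The state is a dict: "time_s": time; "q": joint angles; "qvel": joint speeds; "joint_efforts": joint torques, N m; "position": TCP position; "tool_rot": TCP orientation; "ft_force": force on the tool from outside, world axes, zero at the start; "wrist_torque": the same for the moment, N m; "grip_width": finger opening in m; "gripper_force": force on a finger pad.
Only numpy, scipy, OpenCV 4.12 (cv2) and the standard library are available. Lean on these libraries where they do the work, as an engineer would, in place of code of your own. Each camera call takes 0.05 s, during which the arm holds its last target. There are 200 camera calls.

## Working session

There is one attempt and no reset: what is moved stays moved. The work goes in short steps, Python scripts to look and compute and a shell command to move; the robot and the scene stay as the last step left them, time stands still between calls to the robot, and variables do not carry over. Pictures are saved under pics/ and viewed, at most 10 in all, crops included, and the job is handed in when it is done.

```bash
mkdir -p pics; cat > h.py <<'E'
import numpy as np, cv2
from rig import env, get_image, job, spotter
def world(P,u,v,d=None):
    K=P["intrinsics"];V=P["view"]
    if d is None: d=float(np.median(P["depth"][int(v)-1:int(v)+2,int(u)-1:int(u)+2]))
    c=np.array([(u-K[0,2])*d/K[0,0],-(v-K[1,2])*d/K[1,1],-d,1])
    return (np.linalg.inv(V)@c)[:3]
def cloud(P):
    K=P["intrinsics"];V=P["view"];d=P["depth"];v,u=np.mgrid[:d.shape[0],:d.shape[1]]
    c=np.stack([(u-K[0,2])*d/K[0,0],-(v-K[1,2])*d/K[1,1],-d,np.ones_like(d)],-1)
    return (c@np.linalg.inv(V).T)[...,:3]
E
python3 - <<'E'
from h import *
np.set_printoptions(precision=4,suppress=True)
s=env.observe();print(s["position"],s["tool_rot"],env.pinch_z,s["time_s"])
P=get_image("top");cv2.imwrite("pics/top1.png",P["image"])
print(P["view"],P["intrinsics"])
for n in ["service_box","cover","cover_pull","gas_lever","air_lever","cast_pink","cast_yellow","glove_box","water_bottle","pen_pot","wax_carton","spirit_lamp","wax_knife"]:
    for r in spotter.boxes_of(n,P)[:2]: print(n,r["p"],r["xy"],world(P,*r["xy"]))
S=get_image("scene");cv2.imwrite("pics/scene1.png",S["image"])
E
```

```text
[0.2301 0.4995 0.4041] [[-0.9082  0.4185 -0.0009]
 [ 0.4185  0.9082 -0.0012]
 [ 0.0003 -0.0015 -1.    ]] 0.1547 0.0
[[ 0.0194 -0.9998  0.0035 -0.0079]
 [ 0.9815  0.0197  0.1903 -0.5058]
 [-0.1903 -0.0002  0.9817 -1.0979]
 [ 0.      0.      0.      1.    ]] [[377.267    0.     320.9008]
 [  0.     377.267  194.7175]
 [  0.       0.       1.    ]]
service_box 0.8 [289.7, 166.5] [0.584  0.0972 0.0801]
cover 0.74 [321.0, 159.5] [0.6066 0.0038 0.0836]
cover_pull 0.86 [324.3, 159.6] [ 0.6067 -0.0061  0.083 ]
air_lever 0.52 [289.8, 170.2] [0.5718 0.0963 0.0828]
cast_pink 0.58 [330.9, 211.6] [ 0.4592 -0.0299  0.0178]
cast_yellow 0.57 [276.6, 221.1] [0.4263 0.1368 0.0181]
cast_yellow 0.43 [289.5, 168.0] [0.5793 0.0976 0.0803]
glove_box 0.59 [169.0, 257.7] [0.3076 0.4283 0.0906]
water_bottle 0.82 [176.0, 153.7] [0.5957 0.4128 0.1503]
pen_pot 0.78 [176.9, 194.6] [0.506  0.4569 0.0027]
wax_carton 0.86 [447.5, 261.6] [ 0.3126 -0.3693  0.0632]
spirit_lamp 0.83 [260.7, 127.4] [0.7204 0.1968 0.0415]
wax_knife 0.61 [399.1, 142.0] [ 0.6916 -0.2471  0.0111]
```

View pics/top1.png

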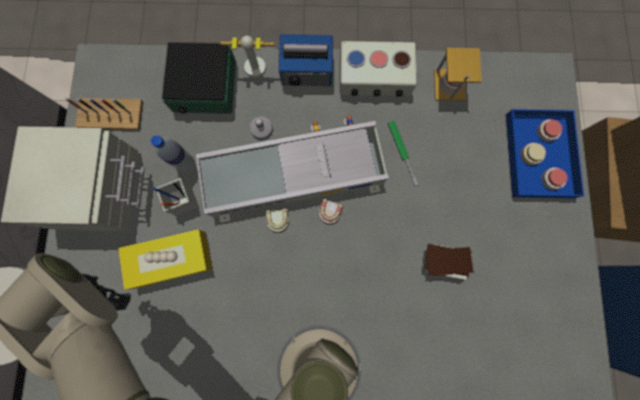

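View pics/scene1.png

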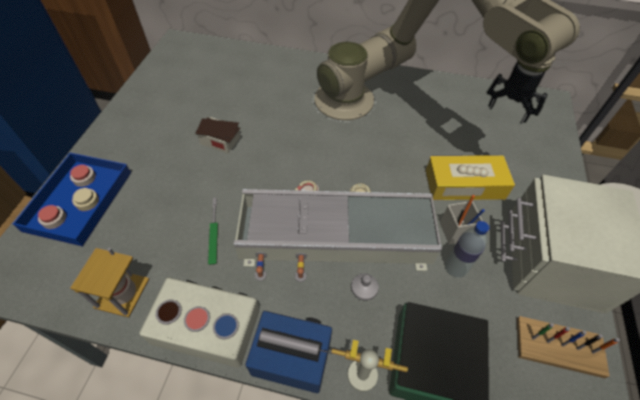

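The top view shows the box as a tilted strip, with corners near (198,157), (376,124), (386,178) and (208,212). The light cover is on its right half with the flange at (322,160). The casts sit just in front at (277,220) and (330,211). Next I fit the box pose from depth.

```bash
python3 - <<'E'
from h import *
np.set_printoptions(precision=4,suppress=True)
P=get_image("top");C=cloud(P)
m=np.zeros(C.shape[:2],bool);m[110:225,190:395]=1
m&=(C[...,2]>.07)&(C[...,2]<.115)
n,l,st,_=cv2.connectedComponentsWithStats(m.astype(np.uint8));k=1+np.argmax(st[1:,4]);m=l==k
pts=C[m];print(st[k],np.percentile(pts[:,2],[5,50,95,99.9]))
r=cv2.minAreaRect(pts[:,:2].astype(np.float32));print(r)
b=cv2.boxPoints(r);print(b)
# axes
e=[(b[1]-b[0]),(b[2]-b[1])];L=max(e,key=np.linalg.norm);yh=L/np.linalg.norm(L);yh=yh if yh[1]>0 else -yh
xh=np.array([yh[1],-yh[0]]);o=np.array(r[0]);print("yaw deg",np.degrees(np.arctan2(xh[1],xh[0])))
f=pts[pts[:,2]>.096];q=np.c_[(f[:,:2]-o)@xh,(f[:,:2]-o)@yh,f[:,2]];print("flange",len(f),q.mean(0),q.min(0),q.max(0))
np.save("box.npy",np.r_[o,xh,yh])
i=cv2.resize(P["image"][105:225,190:400],None,fx=3.8,fy=3.8,interpolation=cv2.INTER_CUBIC);cv2.imwrite("pics/crop1.png",i)
# uv of box outline predicted -> overlay skipped
E
```

```text
[  196   121   192    93 10611] [0.0742 0.0804 0.0898 0.108 ]
((0.5850268602371216, 0.09271104633808136), (0.18414004147052765, 0.5499283671379089), 12.349102973937988)
[[ 0.4363  0.3416]
 [ 0.5539 -0.1956]
 [ 0.7338 -0.1562]
 [ 0.6162  0.381 ]]
yaw deg 12.349103
flange 42 [-0.0026 -0.1055  0.1059] [-0.0497 -0.1075  0.0972] [ 0.0472 -0.1041  0.1116]
```

View pics/crop1.png

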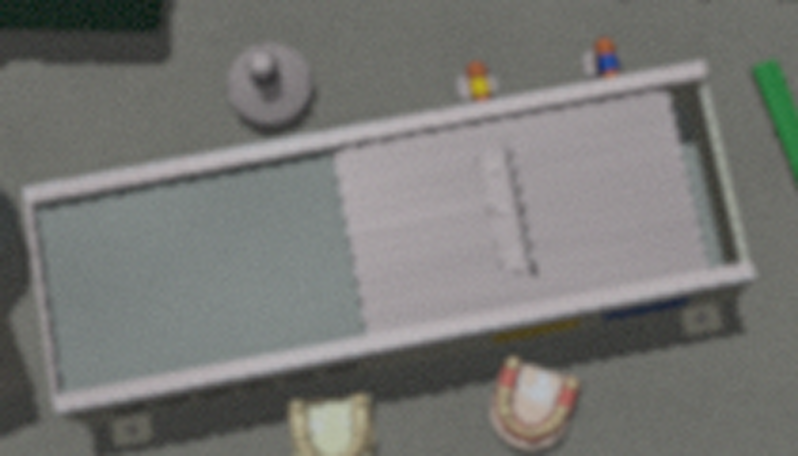

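The fit is good: 184 x 550 mm, yaw 12.3°. The cover is about 30 mm ajar, with the flange at box y ≈ -0.107. The pipe tags show yellow nearer the middle (y -95) and blue at y -205. I'll align the tool with tool x = box +y and fingers closed, and work out the shift.

```bash
cat >> h.py <<'E'
from scipy.spatial.transform import Rotation as Ro
B=np.load("box.npy");o,xh,yh=B[:2],B[2:4],B[4:]
def go(bx,by,tip):
    "units for closed fingertips at box bx,by, tip height; tool x=box +y, tool y=box +x"
    s=env.observe();R=np.array(s["tool_rot"]);p=np.array(s["position"])
    T=np.r_[o+bx*xh+by*yh,tip+.173]
    G=np.c_[np.r_[yh,0],np.r_[xh,0],[0,0,-1]]
    print((bx,by,tip),"turn",np.round(Ro.from_matrix(R.T@G).as_rotvec(degrees=True)/8,2),"shift",np.round(R.T@(T-p)/.03,2),"world",T)
def where():
    s=env.observe();p=np.array(s["position"]);d=p[:2]-o
    print("t",s["time_s"],"box",np.round(d@xh,4),np.round(d@yh,4),"tip",np.round(p[2]-.173,4),"F box",np.round([np.array(s["ft_force"])[:2]@xh,np.array(s["ft_force"])[:2]@yh,s["ft_force"][2]],1),"w",s["grip_width"])
E
python3 - <<'E'
from h import *
where();go(0,-.155,.2);go(0,-.155,.15);go(0,-.155,.088)
E
```

```text
t 0.8 box -0.2596 0.4733 tip 0.2317 F box [ 0.  -0.5  1.1] w 0.0852482650251161
(0, -0.155, 0.2) turn [0.   0.   6.61] shift [-19.53 -11.49   1.06] world [ 0.61817634 -0.05870266  0.373     ]
(0, -0.155, 0.15) turn [0.   0.   6.61] shift [-19.53 -11.49   2.73] world [ 0.61817634 -0.05870266  0.323     ]
(0, -0.155, 0.088) turn [0.   0.   6.61] shift [-19.53 -11.49   4.79] world [ 0.61817634 -0.05870266  0.261     ]
```

```bash
python3 -m creep '0 0 0.5 -1.6 -0.95 0 0;0 0 1.1 -3.2 -1.9 0 0;0 0 1.7 -4.8 -2.85 0 0;0 0 2.3 -6.4 -3.8 0 0;0 0 2.9 -8 -4.75 0 0;0 0 3.5 -9.6 -5.7 0.2 0;0 0 4.1 -11.2 -6.65 0.4 0;0 0 4.7 -12.8 -7.6 0.6 0;0 0 5.3 -14.4 -8.5 0.8 0;0 0 5.9 -16 -9.45 1 0;0 0 6.4 -17.5 -10.3 1.2 0;0 0 6.6 -18.5 -10.9 1.5 0' 20; python3 -m creep '0 0 0 0 0 0 0;0 0 0 0 0 0 0'; python3 - <<'E'
from h import *
where();go(0,-.155,.15);go(0,-.155,.088)
E
```

```text
time_s: 2.0
position: [0.5718, 0.0062, 0.3675]
tool_rot: [[-0.213, 0.977, 0.001], [0.977, 0.213, -0.0], [-0.0, 0.001, -1.0]]
ft_force: [0.6, 0.2, 0.7]
grip_width: 0.0004
gripper_force: 0.0
time_s: 2.2
position: [0.5712, 0.0073, 0.3667]
tool_rot: [[-0.214, 0.977, -0.001], [0.977, 0.214, 0.0], [0.001, -0.001, -1.0]]
ft_force: [0.0, 1.2, -0.0]
grip_width: 0.0002
gripper_force: 0.0
t 2.2 box -0.0318 -0.0804 tip 0.1937 F box [ 0.3  1.1 -0. ] w 0.00022085511160343927
(0, -0.155, 0.15) turn [-0.01 -0.    0.  ] shift [-2.49  1.06  1.45] world [ 0.61817634 -0.05870266  0.323     ]
(0, -0.155, 0.088) turn [-0.01 -0.    0.  ] shift [-2.49  1.06  3.52] world [ 0.61817634 -0.05870266  0.261     ]
```

```bash
python3 -m creep '0 0 0 -1.3 0.5 0 0;0 0 0 -2.5 1.05 0.4 0;0 0 0 -2.5 1.05 1.2 0;0 0 0 -2.5 1.05 2.0 0;0 0 0 -2.5 1.05 2.7 0;0 0 0 -2.5 1.05 3.1 0;0 0 0 -2.5 1.05 3.3 0;0 0 0 -2.5 1.05 3.45 0;0 0 0 -2.5 1.05 3.45 0'; python3 - <<'E'
from h import *
where();go(0,-.118,.088)
P=get_image("wrist");cv2.imwrite("pics/w1.png",P["image"])
E
```

```text
time_s: 3.1
position: [0.6178, -0.0579, 0.2642]
tool_rot: [[-0.216, 0.976, 0.0], [0.976, 0.216, -0.0], [-0.0, 0.0, -1.0]]
ft_force: [-0.2, 0.6, -0.8]
grip_width: -0.0002
gripper_force: 0.0
t 3.1 box -0.0002 -0.1542 tip 0.0912 F box [-0.   0.6 -0.8] w -0.0001980214350631433
(0, -0.118, 0.088) turn [0.   0.   0.02] shift [1.21 0.01 0.11] world [ 0.61026324 -0.02255874  0.261     ]
```

View pics/w1.png

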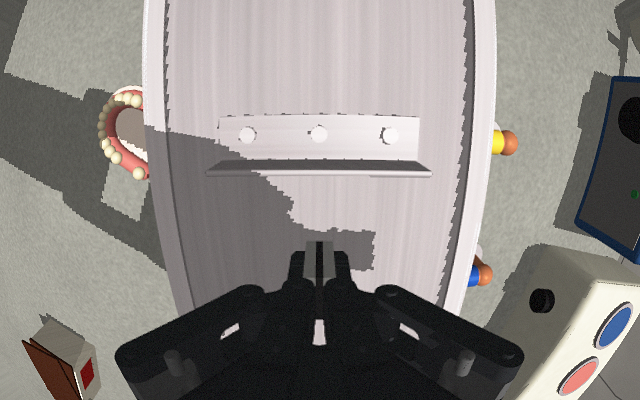

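The fingers are centred on the flange (columns 205 to 432, finger at 319). The yellow tag is farther left and the blue tag nearer right, as expected. Next I push gently.

```bash
python3 -m creep '0 0 0 0.4 0 0.07 0;0 0 0 0.8 0 0.07 0;0 0 0 1.0 0 0.07 0;0 0 0 1.1 0 0.07 0;0 0 0 1.2 0 0.07 0;0 0 0 1.3 0 0.07 0;0 0 0 1.4 0 0.07 0;0 0 0 1.6 0 0.07 0;0 0 0 1.8 0 0.07 0;0 0 0 2.0 0 0.07 0;0 0 0 2.2 0 0.07 0;0 0 0 2.4 0 0.07 0';python3 - <<'E'
from h import *
where()
E
```

```text
time_s: 4.35
position: [0.6023, 0.0126, 0.2619]
tool_rot: [[-0.216, 0.976, 0.001], [0.976, 0.216, -0.0], [-0.0, 0.001, -1.0]]
ft_force: [2.0, -3.7, 1.4]
grip_width: 0.0
gripper_force: 2.0
t 4.35 box -0.0003 -0.0819 tip 0.0889 F box [ 1.1 -4.1  1.4] w 3.2777510402001535e-05
```

Moving at about 4 N, as expected.

```bash
python3 -m creep '0 0 0 0.4 0 0 0;0 0 0 0.9 0 0 0;0 0 0 1.4 0 0 0;0 0 0 1.9 0 0 0;0 0 0 2.4 0 0 0;0 0 0 2.9 0 0 0;0 0 0 3.4 0 0 0;0 0 0 3.9 0 0 0;0 0 0 4.4 0 0 0;0 0 0 4.9 0 0 0;0 0 0 5.4 0 0 0;0 0 0 5.7 0 0 0';python3 - <<'E'
from h import *
where()
E
```

```text
time_s: 5.55
position: [0.565, 0.1804, 0.2618]
tool_rot: [[-0.217, 0.976, 0.0], [0.976, 0.217, 0.0], [0.0, 0.001, -1.0]]
ft_force: [3.4, -3.7, 1.7]
grip_width: 0.0001
gripper_force: 2.1
t 5.55 box -0.0008 0.0899 tip 0.0888 F box [ 2.5 -4.4  1.7] w 0.00011859552495357432
```

```bash
python3 -m creep '0 0 0 0.15 0 0 0;0 0 0 0.3 0 0 0;0 0 0 0.45 0 0 0;0 0 0 0.6 0 0 0;0 0 0 0.7 0 0 0';python3 - <<'E'
from h import *
where()
E
```

```text
time_s: 6.05
position: [0.5608, 0.1997, 0.2618]
tool_rot: [[-0.216, 0.976, -0.0], [0.976, 0.216, 0.0], [0.0, -0.0, -1.0]]
ft_force: [1.6, -2.8, 2.2]
grip_width: 0.0002
gripper_force: 1.9
t 6.05 box -0.0008 0.1097 tip 0.0888 F box [ 0.9 -3.1  2.2] w 0.00021217982802248158
```

```bash
for i in 1; do python3 -m creep '0 0 0 0.07 0 0 0;0 0 0 0.14 0 0 0;0 0 0 0.2 0 0 0;0 0 0 0.2 0 0 0' | grep -E 'force'; done; python3 - <<'E'
from h import *
where()
E
```

```text
ft_force: [1.2, -0.5, 1.2]
gripper_force: 0.8
t 6.45 box -0.0009 0.1158 tip 0.0886 F box [ 1.  -0.7  1.2] w 6.774329554356306e-05
```

```bash
python3 -m creep '0 0 0 0.07 0 0 0;0 0 0 0.14 0 0 0;0 0 0 0.2 0 0 0;0 0 0 0.2 0 0 0' | grep -E 'force';  python3 - <<'E'
from h import *
where()
P=get_image("top");C=cloud(P)
q=C[110:225,190:395].reshape(-1,3);f=q[q[:,2]>.07];b=np.c_[(f[:,:2]-o)@xh,(f[:,:2]-o)@yh,f[:,2]]
i=cv2.resize(P["image"][105:225,190:400],None,fx=3.8,fy=3.8,interpolation=cv2.INTER_CUBIC);cv2.imwrite("pics/crop2.png",i)
E
```

```text
ft_force: [2.4, -22.0, 3.8]
gripper_force: 11.2
t 6.85 box -0.0007 0.119 tip 0.0887 F box [ -2.4 -22.    3.8] w -1.8215177549470468e-05
```

View pics/crop2.png

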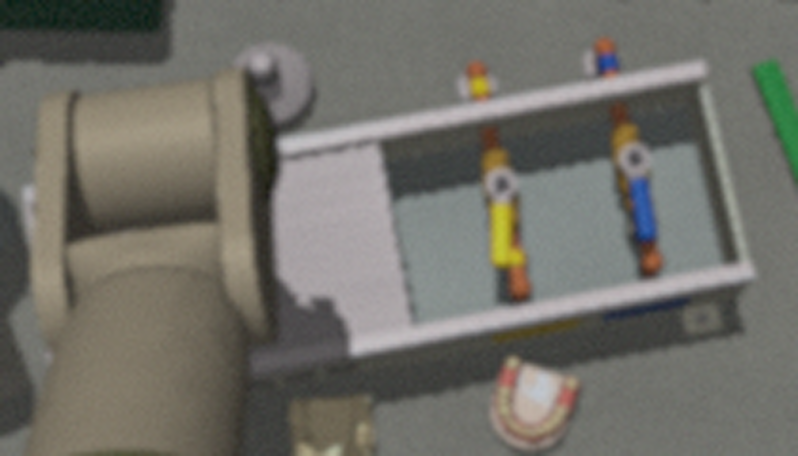

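The cover stopped at 22 N on its end stop, and the compartment is open with the cover edge at about column 400. The yellow lever runs (501,185) to (501,265) and is already turned slightly clockwise of its pipe. Blue is at (635,160) to (648,238). I back off, lift and move to the gap between them.

```bash
python3 -m creep '0 0 0 -0.4 0 0 0;0 0 0 -0.8 0 -0.2 0;0 0 0 -1 0 -1.2 0;0 0 0 -1.5 0 -2 0;0 0 0 -3 0 -2.2 0;0 0 0 -4.5 -0.2 -2.2 0;0 0 0 -6 -0.4 -2.2 0;0 0 0 -7.5 -0.6 -2.2 0;0 0 0 -8.6 -0.6 -2.2 0;0 0 0 -8.8 -0.6 -2.2 0;0 0 0 -8.8 -0.6 -2.2 0'|grep ft; python3 - <<'E'
from h import *
where()
P=get_image("top")
C=cloud(P)
h=cv2.cvtColor(P["image"],cv2.COLOR_BGR2HSV)
b=np.stack([(C[...,:2]-o)@xh,(C[...,:2]-o)@yh,C[...,2]],-1)
ins=(abs(b[...,0])<.078)&(b[...,1]<0)&(b[...,1]>-.265)&(b[...,2]>.05)&(b[...,2]<.08)
for n,lo,hi in [("y",22,38),("b",100,130)]:
    m=ins&(h[...,0]>=lo)&(h[...,0]<=hi)&(h[...,1]>150)
    q=b[m]; print(n,m.sum(), q.mean(0) if len(q) else 0, q.min(0) if len(q) else 0,q.max(0) if len(q) else 0)
    if len(q)>5:
        w=cv2.fitLine(q[:,:2].astype(np.float32),cv2.DIST_L2,0,.01,.01).ravel();print(w)
go(-.018,-.145,.056)
W=get_image("wrist");cv2.imwrite("pics/w2.png",W["image"])
E
```

```text
ft_force: [0.7, 0.6, 0.7]
t 8.0 box -0.0185 -0.1432 tip 0.1547 F box [0.8 0.4 0.7] w -0.00015147885365469918
y 0 0 0 0
b 0 0 0 0
(-0.018, -0.145, 0.056) turn [-0.   -0.01  0.01] shift [-0.1   0.01  3.29] world [ 0.59845414 -0.05278365  0.229     ]
```

View pics/w2.png

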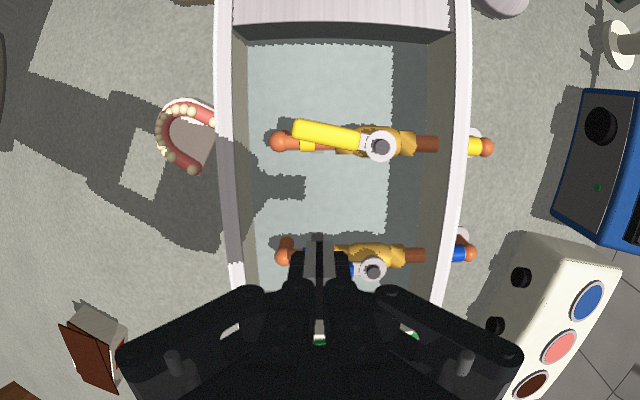

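Yellow stem is at (380,146), with its sleeve to (292,130), turned about 10° already. The blue stem is at (373,268), its sleeve hidden behind the finger in perspective. I check the model by projecting the known points into this picture.

```bash
python3 - <<'E'
from h import *
P=get_image("wrist");K=P["intrinsics"];V=P["view"]
def pr(bx,by,z):
    w=np.r_[o+bx*xh+by*yh,z,1];c=(V@w)[:3]*[1,-1,-1]
    return np.round(cv2.fisheye.projectPoints(c.reshape(1,1,3),np.zeros(3),np.zeros(3),K,np.zeros(4))[0].ravel(),1)
print("gas",pr(.03,-.095,.07),"air",pr(.03,-.205,.07))
for t in (0,.1,.2,.25): print(t,"tip",pr(.03-.07*np.cos(t),-.095+.07*np.sin(t),.062))
for y in(-.154,-.132): print("fingertip",pr(-.0185,y,.155))
s=env.observe(); print("cam box",(np.linalg.inv(V)[:2,3]-o)@xh,(np.linalg.inv(V)[:2,3]-o)@yh)
E
```

```text
gas [383. 145.] air [374.2 273.2]
0 tip [290.2 142.9]
0.1 tip [290.5 133.8]
0.2 tip [291.7 124.8]
0.25 tip [292.7 120.4]
fingertip [317.8 276.7]
fingertip [317.8 240.2]
cam box -0.018040580047165185 -0.06380717820130798
```

The model agrees within about 1 to 2 mm, and the lever sits at about 0.14 rad. Next I descend and compute the arc.

```bash
python3 -m creep '0 0 0 0 0 0.8 0;0 0 0 0 0 1.6 0;0 0 0 0 0 2.2 0;0 0 0 0 0 2.7 0;0 0 0 0 0 3.0 0;0 0 0 0 0 3.2 0;0 0 0 0 0 3.28 0;0 0 0 0 0 3.28 0'|grep ft; python3 - <<'E'
from h import *
where();s=env.observe();p=np.array(s["position"])[:2]-o;p=np.array([p@xh,p@yh])
for t in np.r_[0.1:1.6:.15,1.571,1.62]:
    r=.053-.009*t/1.57;h_=.011*abs(np.cos(t))+.0145*np.sin(t)+.008
    c=np.array([.029,-.095])+r*np.array([-np.cos(t),np.sin(t)])-h_*np.array([np.sin(t),np.cos(t)])
    print(round(t,2),"box",c.round(4),"tool x,y units",((c-p)[::-1]/.03).round(2))
E
```

```text
ft_force: [-0.9, -0.4, 0.9]
t 8.95 box -0.0182 -0.1423 tip 0.0566 F box [-0.9 -0.2  0.9] w 0.0002717874641957569
0.1 box [-0.0252 -0.1101] tool x,y units [ 1.07 -0.23]
0.25 box [-0.0265 -0.1038] tool x,y units [ 1.28 -0.28]
0.4 box [-0.027  -0.0972] tool x,y units [ 1.5  -0.29]
0.55 box [-0.0265 -0.0902] tool x,y units [ 1.74 -0.28]
0.7 box [-0.0251 -0.0831] tool x,y units [ 1.97 -0.23]
0.85 box [-0.0224 -0.0761] tool x,y units [ 2.21 -0.14]
1.0 box [-0.0185 -0.0694] tool x,y units [ 2.43 -0.01]
1.15 box [-0.0134 -0.0632] tool x,y units [2.64 0.16]
1.3 box [-0.0072 -0.0578] tool x,y units [2.82 0.37]
1.45 box [ 0.0001 -0.0535] tool x,y units [2.96 0.61]
1.57 box [ 0.0065 -0.051 ] tool x,y units [3.04 0.82]
1.62 box [ 0.0082 -0.0502] tool x,y units [3.07 0.88]
```

Now I push along the first two-thirds of the arc, gently.

```bash
python3 -m creep '0 0 0 0.4 -0.1 0 0;0 0 0 0.8 -0.2 0 0;0 0 0 1.0 -0.22 0 0;0 0 0 1.15 -0.25 0 0;0 0 0 1.28 -0.28 0 0;0 0 0 1.4 -0.29 0 0;0 0 0 1.5 -0.29 0 0;0 0 0 1.62 -0.29 0 0;0 0 0 1.74 -0.28 0 0;0 0 0 1.85 -0.26 0 0;0 0 0 1.97 -0.23 0 0;0 0 0 1.97 -0.23 0 0'|grep force; python3 - <<'E'
from h import *
where()
W=get_image("wrist");cv2.imwrite("pics/w3.png",W["image"])
E
```

```text
ft_force: [0.8, -3.1, 0.4]
gripper_force: 1.4
t 10.15 box -0.0252 -0.0836 tip 0.0565 F box [ 0.1 -3.2  0.4] w 0.0003927955960303095
```

View pics/w3.png

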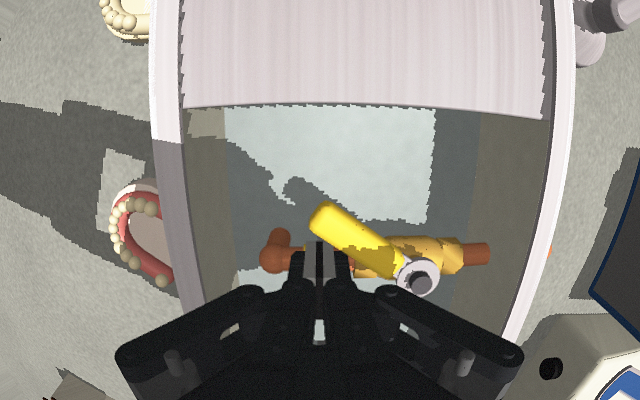

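The lever is at about 40° with the finger against its side, at 3 N. I continue along the arc.

```bash
python3 -m creep '0 0 0 0.12 0.04 0 0;0 0 0 0.24 0.09 0 0;0 0 0 0.35 0.15 0 0;0 0 0 0.46 0.22 0 0;0 0 0 0.57 0.3 0 0;0 0 0 0.67 0.39 0 0;0 0 0 0.76 0.49 0 0;0 0 0 0.85 0.6 0 0;0 0 0 0.92 0.72 0 0;0 0 0 0.97 0.8 0 0;0 0 0 0.99 0.86 0 0;0 0 0 0.99 0.86 0 0'|grep force; python3 - <<'E'
from h import *
where()
E
```

```text
ft_force: [-2.1, -3.6, -0.6]
gripper_force: 1.5
t 11.4 box 0.0004 -0.0536 tip 0.0561 F box [-2.8 -3.1 -0.6] w -1.5140136928824017e-05
```

```bash
python3 -m creep '0 0 0 0.02 0.06 0 0;0 0 0 0.03 0.12 0 0;0 0 0 0.03 0.18 0 0;0 0 0 0.03 0.18 0 0'|grep force; python3 - <<'E'
from h import *
where()
E
```

```text
ft_force: [-3.3, -0.8, 0.2]
gripper_force: 1.6
t 11.8 box 0.0059 -0.0524 tip 0.0561 F box [-3.4 -0.1  0.2] w 0.00016577138048970574
```

```bash
python3 -m creep '0 0 0 0 0.05 0 0;0 0 0 0 0.1 0 0;0 0 0 0 0.13 0 0;0 0 0 0 0.13 0 0'|grep force; python3 - <<'E'
from h import *
where()
W=get_image("wrist");cv2.imwrite("pics/w4.png",W["image"])
E
```

```text
ft_force: [-9.2, -0.3, 1.2]
gripper_force: 4.8
t 12.2 box 0.0091 -0.0522 tip 0.056 F box [-9.   1.7  1.2] w -2.9535635477064546e-05
```

View pics/w4.png

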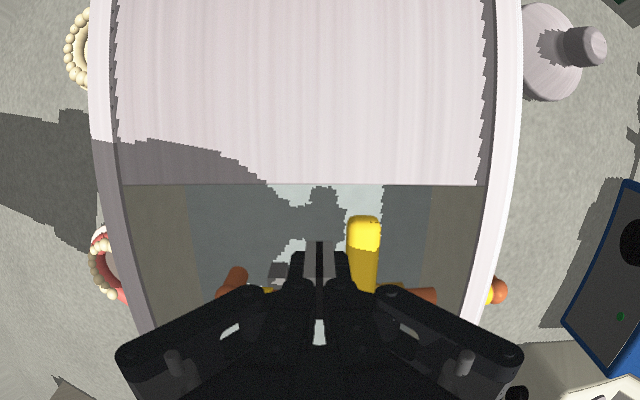

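The yellow lever now points straight along box +y, and the force has risen to 9 N. I give one more small push to confirm the stop.

```bash
python3 -m creep '0 0 0 0 0.03 0 0;0 0 0 0 0.06 0 0;0 0 0 0 0.06 0 0'|grep force; python3 - <<'E'
from h import *
where()
E
```

```text
ft_force: [-16.9, -3.0, 5.3]
gripper_force: 8.4
t 12.55 box 0.01 -0.0522 tip 0.0559 F box [-17.1   0.6   5.3] w 9.35598016612555e-05
```

The lever is on its stop, with 17 N and only 0.9 mm of travel. I back off in -x, then lift.

```bash
python3 -m creep '0 0 0 0 -0.3 0 0;0 0 0 -0.1 -0.7 0 0;0 0 0 -0.3 -0.8 0 0;0 0 0 -0.3 -0.8 -0.6 0;0 0 0 -0.3 -0.8 -1.6 0;0 0 0 -0.3 -0.8 -2.8 0;0 0 0 -0.3 -0.8 -4 0;0 0 0 -1.5 -0.8 -4.6 0;0 0 0 -2.5 -0.8 -4.6 0;0 0 0 -2.5 -0.8 -4.6 0;0 0 0 -2.5 -0.8 -4.6 0'|grep force; python3 - <<'E'
from h import *
where()
W=get_image("wrist");cv2.imwrite("pics/w5.png",W["image"])
P=get_image("top")
for n in ["cast_pink","cast_yellow","glove_box","water_bottle","pen_pot","wax_carton","spirit_lamp","wax_knife"]:
    for r in spotter.boxes_of(n,P)[:1]: print(n,r["p"],r["xy"])
E
```

```text
ft_force: [0.1, -0.2, -0.5]
gripper_force: 0.0
t 13.65 box -0.0122 -0.1284 tip 0.1943 F box [ 0.1 -0.2 -0.5] w -6.514711711571271e-07
cast_yellow 0.51 [269.3, 216.0]
glove_box 0.97 [144.1, 261.4]
water_bottle 0.67 [174.9, 153.7]
pen_pot 0.7 [175.6, 196.7]
wax_carton 0.89 [445.3, 261.4]
spirit_lamp 0.77 [262.6, 128.9]
wax_knife 0.82 [401.0, 141.5]
```

View pics/w5.png

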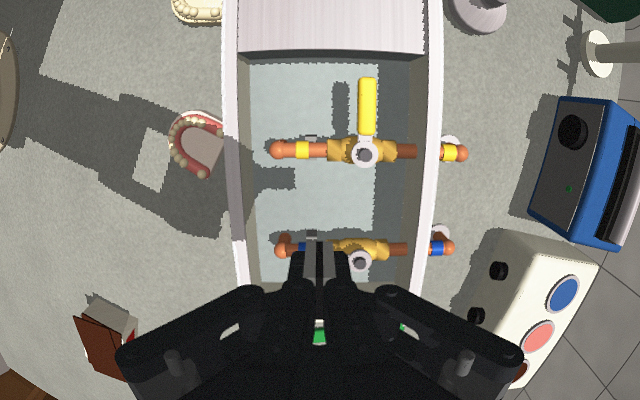

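The yellow lever at (367,80) to (365,152) is square across its pipe. The cover is open, the casts are in place and the arm is clear of everything. I hand in.

```bash
python3 -c "
from rig import job;print(job.close_job())"
```

```text
the job is handed in; nothing more can be done
None
```

The job is handed in: the cover was pushed fully open to its end stop (22 N at the stop) and the yellow gas lever turned clockwise to its shut stop (17 N). The arm never touched the blue lever or the loose items, and the run took about 14 s; the judge's result was not shown.

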